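Hang the cleaning basket on the drip stand and tug-test it

TASK

Pick up the wire cleaning basket by its block handle, pass the big hole of its keyhole over the head of the drip stand's peg, and let the basket down until the peg sits fully home at the top of the narrow slot. Before letting go, pull the handle down gently, with about half a kilo (5 N) for a second, to make sure it is held; then let go and leave the basket hanging still. Don't yank or jam it, keep it upright, and leave the other things on the bench where they are.

Things in the scene. Friction and masses are not known exactly. Their poses are not given: they have to be found in the camera images.
- basket: loose steel wire basket, about 0.3 kg, 56 (x) x 84 (y) x 36 mm high, white crowns fixed in it; origin: centre of its underside, z up. An upright hanger plate 4 mm thick (x), 50 mm wide (y), with a keyhole through it along x, stands across its middle up to z 124 mm; a grey block handle tops it. It balances about its middle axis. Either face of the plate may go over the peg.
- basket_handle (a point): grip point in the block handle, on the basket's middle axis, 164 mm above its underside; the handle spans z 124 to 184 mm and is 14 mm thick in x, 18 mm in y. Take it here, across y or x. Axes are the basket's.
- basket_hole (a point): centre of the keyhole's big hole, in the middle of the plate, 76.5 mm above the basket's underside; the hole is 26 mm wide and spans z 60 to 93 mm
- basket_slot (a point): where the peg's axis lies when the peg is home: in the middle of the plate, 108 mm above the basket's underside, 31.5 mm above the hole's centre. The hole tapers from z 86 to 96 mm into a slot 11 mm wide that ends square at z 112 mm.
- drip_stand: drip stand, fixed and rigid: white base with a shallow dish (150 x 130 mm, rim 15 mm high), steel post 26 mm wide and 193 mm high at its back. Origin: on the bench below the front face of the post. The peg points along the stand's -x (towards the robot, give or take its yaw) from a dark collar (34 mm wide, 24 high, 4 mm proud of the post) clamped hard on the post.
- peg_seat (a point): point 40 mm in front of the post, 165 mm above the bench, nominally on the level peg's axis; the collar's true setting is up to 6 mm higher or lower and is not reported: feel for it. Middle of where the plate may hang (20 mm nearer the tip to 8 mm nearer the post). Axes are the stand's, the peg runs along x. The neck, 8 mm in diameter, reaches 63 mm out from the post.
- peg_tip (a point): nose of the peg's head, 72 mm in front of the post, at the same nominal height as peg_seat (so also up to 6 mm wrong in height). The head is 16 mm in diameter, 9 mm long, and tapers to 8 mm at the nose.
- model_upper: plaster dental cast, 59x65x29 mm, origin under its centre; leave alone
- jar_2: small jar, 40 mm across, 45 mm high, origin under its centre; leave alone

How it is judged:
By the outcome, as a careful person would: the job done as asked, in the order asked, and still so for the second after the job is handed in, with the robot touching nothing.
It also fails if it takes over 61 s, if anything falls off the work surface, if the arm or the gripper's body presses on something with over 40 N, if the wrist force passes 120 N, or if a joint passes its speed limit or range.

ROBOT

A 6-joint arm with a two-finger parallel gripper is mounted at the origin on a cart in front of the work surface, level with it; the furniture and walls round the work are solid. World frame = base frame: x ahead of the robot, y to its left, z up, the work surface at z = 0. Lengths are in m, angles in rad, forces in N, time in s.
With the tool pointing down it reaches from about 0.375 to 0.9 m from the base axis. Payload 3.1 kg.
Tool frame: the origin (TCP) lies at the centre of the arm's flange, where the gripper is bolted on; the fingertips stand robot.tip_extent ahead of it and the grasp point (between the pads) lies 164 mm ahead of it (robot.tip_extent is the distance from the TCP to the fingertips, in m); z points along the fingers, y is the line along which they close (so a half turn about z gives the same grasp; the last joint's range is limited). The gripper opens to 87 mm and grips with 3 to 60 N. Pads are 19 mm wide; open, the fingers measure 117 mm over their backs; the gripper's body (75 mm by 190 mm) begins 51 mm behind the grasp point.
Start: joints at [-1.518, 0.527, 1.433, -0, 1.181, -0.178], TCP at [0.144, -0.608, 0.405] pointing down, gripper open.
Joint ranges: [-3.08, 3.08], [-0.75, 2.2], [0.22, 2.44], [-1.43, 4.57], [0, 2.65], [-2.85, 2.85]. Speed limits (rad/s): [2.79, 2.79, 3.14, 3.14, 3.14, 3.14].

INTERFACE

Orientations are given as a unit quaternion [x, y, z, w].
In Python, from rig import get_obs, camera, hand_in, cut_out, robot gives the robot as it stands.
- The arm moves only by the tool step_arm, never from a script. Its argument "rows" is a list of rows, each a list of 6 numbers: the shift along the world's x, y, z in m, then the turn, a rotation vector about the world's x, y, z in degrees. A call has 1 to 12 rows; each row shifts and turns the commanded pose from where the row before left it; what a row does not reach is not made up. A row lasts 1/8 s, in which the tool goes at most 62.5 mm and 10.7 degrees, less where a joint would pass 70% of its speed; a pose out of reach is approached as far as the arm can. A call is refused whole if a number of a shift passes 0.0625 or a number of a turn 10.7, either way. A call with a gripper value outside its range is refused whole. "jaw" is the finger opening in m, from 0 to 0.087, set as the call begins (left out, the last holds). The fingers move at their own pace and stop on an object; "squeeze" is the grip in N (left out, the last holds). Time passes only in rows, so rows that do not move let the fingers close. It gives the time, the measured TCP pose, the force, the opening and the grip force at its end, in the units of the state.
- get_obs(): the state, without advancing time (a new reading comes with each control period).
- camera(name): name is "side" or "top"; returns a dict with "pixels" (480x640x3 uint8, blue, green, red), "depth" (480x640 float32, m along the optical axis (not along the pixel's ray), 0 where there is no reading), "fov_y" (degrees; the focal length in pixels is half the picture's height over the tangent of half this angle, whatever the lens; pixels are square), "cx", "cy" (the principal point, pixels), "k1" (the pictures are not rectified: a ray, as slopes to the right and down, at radius r is drawn at 1 + k1 r^2 times it, then the intrinsics apply), "extrinsics" (4x4, takes a point from camera to world coordinates). Camera axes: x right, y up, looking along -z (the intrinsics and any distortion apply to the point x, -y, -z); pixel columns grow to the right and rows downward; lengths in m; the calibration is good to about 2 mm. A picture is of the moment at which its call begins.
- hand_in(): hands the job in; it is judged then, once.
Trained networks look in the newest picture that a camera, given by its name, has taken for a name from the list of things; names that differ only in an ending like _2 or _b are one class to them, and where a whole thing is asked for, a point or a joint stands for the part that bears it (a point fixed in the world has none). Each returns a list of dicts, best first, with "confidence" (0 to 1); they miss things now and then, are a little off and sometimes report something else, mostly with a low value. They report only what shows in the picture. A call takes as long as a camera call.
- cut_out(label, camera): "region" (480x640 bool, what is visible of it) and "extent" ([centre column, centre row, width, height] in pixels, round what is visible of it).
The state is a dict: "time": time; "q": joint angles; "joint_velocities": joint speeds; "joint_torque": joint torques, N m; "position": TCP position; "tool_rot": TCP orientation; "ft_force": force on the tool from outside, world axes, zero at the start; "moment": the same for the moment, N m; "grip_width": finger opening in m; "grip_force": force on a finger pad.
Only numpy, scipy, OpenCV 4.12 (cv2) and the standard library are available. Lean on these libraries where they do the work, as an engineer would, in place of code of your own. Each camera call takes 0.05 s, during which the arm holds its last target. There are 200 camera calls.

## Working session

There is one attempt and no reset: what is moved stays moved. The work goes in short steps, Python scripts to look and compute and a tool call to move; the robot and the scene stay as the last step left them, time stands still between calls to the robot, and variables do not carry over. Pictures are saved under pics/ and viewed, at most 10 in all, crops included, and the job is handed in when it is done.

Besides the shell and the picture viewer there is one more tool, called after "Emit:" as a command line: name --pt "numbers of a row" for each row, then --argument value for the rest. step_arm: Moves the arm, as the interface text tells. Its arguments: {"type":"object","properties":{"rows":{"type":"array"},"jaw":{"type":"number"},"squeeze":{"type":"number"}},"required":["rows"]}

```bash
mkdir -p pics; ls; cat > h.py <<'E'
import numpy as np, cv2
from rig import get_obs, camera, hand_in, cut_out, robot
def cloud(c):
    h,w=c["depth"].shape; f=h/2/np.tan(np.radians(c["fov_y"])/2)
    K=np.array([[f,0,c["cx"]],[0,f,c["cy"]],[0,0,1]])
    u,v=np.meshgrid(np.arange(w),np.arange(h))
    p=np.stack([u,v],-1).reshape(-1,1,2).astype(float)
    n=cv2.undistortPoints(p,K,np.array([c["k1"],0,0,0.])).reshape(h,w,2)
    d=c["depth"]; P=np.stack([n[...,0]*d,-n[...,1]*d,-d],-1)
    E=np.array(c["extrinsics"]); return P@E[:3,:3].T+E[:3,3]
E
python3 - <<'E'
from h import *
print(robot.tip_extent, get_obs())
for n in("side","top"):
    c=camera(n); cv2.imwrite(f"pics/{n}0.png",c["pixels"]); W=cloud(c)
    np.savez(f"/tmp/{n}0.npz",W=W,d=c["depth"],px=c["pixels"])
    print(n,np.round(c["extrinsics"],3).tolist(),c["fov_y"],c["k1"])
    for l in("basket","basket_handle","drip_stand","model_upper","jar_2"):
        for r in cut_out(l,n)[:2]:
            m=r["region"]&(c["depth"]>0); Q=W[m]
            print(l,round(r["confidence"],2),np.round(r["extent"]),np.round(np.percentile(Q,[2,50,98],axis=0),3).tolist() if len(Q) else 0)
E
```

```text
pics
0.1822 {'time': 0.0, 'q': array([-1.51751156e+00,  5.28439904e-01,  1.43392807e+00, -3.78935945e-05,
        1.18138715e+00, -1.78452366e-01]), 'joint_velocities': array([ 4.50568575e-04, -1.00245658e-03, -2.07454335e-04, -4.34886806e-04,
       -4.78494733e-05,  1.48857771e-03]), 'joint_torque': array([-6.10502630e-04, -4.40042102e+01, -1.76591331e+01,  6.32921909e-02,
        5.82708092e-02, -1.50316760e-04]), 'position': array([ 0.14357692, -0.60791826,  0.40377915]), 'tool_rot': array([ 9.93293330e-01,  1.15616573e-01,  5.01372828e-05, -1.08021216e-03]), 'ft_force': array([ 0.06503148, -0.32630163, -0.01715063]), 'moment': array([ 0.0251121 ,  0.01994781, -0.01416267]), 'grip_force': 0.0, 'grip_width': 0.08658590080799784}
side [[0.999, -0.008, 0.042, 0.589], [0.037, 0.647, -0.762, -0.977], [-0.021, 0.763, 0.646, 0.737], [0.0, 0.0, 0.0, 1.0]] 44.96999007817635 -0.19213012417816647
basket 0.7 [287. 261.  41. 103.] [[0.466, -0.315, 0.001], [0.504, -0.277, 0.023], [0.538, -0.222, 0.184]]
basket_handle 0.73 [286. 264.  45. 104.] [[0.468, -0.315, -0.0], [0.504, -0.277, 0.022], [0
[... 568 characters left out ...]
0, 0.0, 0.0, 1.0]] 55.1647726040996 -0.0525778163234268
basket 0.91 [322. 274.  47.  46.] [[0.466, -0.309, 0.0], [0.5, -0.269, 0.005], [0.535, -0.226, 0.185]]
basket 0.3 [374. 235.  86.  85.] [[0.506, -0.452, 0.003], [0.581, -0.375, 0.007], [0.653, -0.309, 0.191]]
basket_handle 0.74 [323. 273.  48.  39.] [[0.467, -0.31, 0.0], [0.501, -0.27, 0.005], [0.535, -0.225, 0.185]]
drip_stand 0.73 [376. 234.  91.  90.] [[0.506, -0.452, 0.003], [0.581, -0.375, 0.007], [0.65, -0.309, 0.191]]
model_upper 0.96 [269. 315.  36.  33.] [[0.397, -0.188, 0.003], [0.423, -0.157, 0.017], [0.452, -0.131, 0.03]]
jar_2 0.55 [315. 193.  20.  18.] [[0.649, -0.28, 0.009], [0.666, -0.262, 0.045], [0.686, -0.244, 0.048]]
```

```bash
python3 - <<'E'
from h import *
for n,(x0,y0,x1,y1) in(("side",(220,190,420,400)),("top",(240,160,440,340))):
    px=cv2.imread(f"pics/{n}0.png")[y0:y1,x0:x1]
    cv2.imwrite(f"pics/{n}0c.png",cv2.resize(px,None,fx=2.8,fy=2.8,interpolation=cv2.INTER_CUBIC))
    z=np.load(f"/tmp/{n}0.npz"); W=z["W"]; ok=z["d"]>0
    def sel(lo,hi): 
        m=ok&np.all((W>lo)&(W<hi),-1); return W[m]
    for name,lo,hi in(("handle top",(.46,-.32,.175),(.55,-.22,.195)),("handle body",(.46,-.32,.13),(.55,-.22,.175)),("bask rim",(.45,-.33,.025),(.56,-.2,.045)),
      ("post top",(.48,-.48,.186),(.7,-.3,.2)),("stand hi",(.48,-.48,.14),(.7,-.321,.186)),("dish",(.48,-.48,.003),(.7,-.3,.02))):
        Q=sel(lo,hi)
        if len(Q)>4:
            r=cv2.minAreaRect(Q[:,:2].astype(np.float32)); print(n,name,len(Q),np.round(Q.mean(0),4),np.round(np.median(Q[:,2]),4),"rect",np.round(r[0],4),np.round(r[1],4),round(r[2],1))
    Q=sel((.48,-.48,.14),(.7,-.321,.2))
    print(np.round(Q[::max(1,len(Q)//50)],3).tolist())
E
```

```text
side handle top 102 [ 0.5017 -0.2734  0.1817] 0.1829 rect [ 0.5015 -0.2711] [0.0154 0.0203] 23.5
side handle body 232 [ 0.5025 -0.2768  0.1525] 0.1519 rect [ 0.5008 -0.2746] [0.0127 0.0203] 74.5
side bask rim 385 [ 0.5031 -0.2739  0.0349] 0.0364 rect [ 0.5212 -0.2622] [0.1008 0.0865] 20.7
side post top 181 [ 0.6239 -0.3687  0.191 ] 0.1913 rect [ 0.6234 -0.3661] [0.0179 0.0276] 23.6
side stand hi 783 [ 0.6079 -0.3785  0.1655] 0.1651 rect [ 0.5947 -0.3833] [0.0871 0.0516] 39.2
side dish 7374 [ 0.5772 -0.3943  0.0074] 0.0071 rect [ 0.59 -0.39] [0.1798 0.22  ] 90.0
[[0.621, -0.354, 0.191], [0.618, -0.36, 0.192], [0.627, -0.362, 0.192], [0.612, -0.34, 0.169], [0.614, -0.364, 0.188], [0.614, -0.364, 0.187], [0.612, -0.344, 0.166], [0.607, -0.344, 0.164], [0.633, -0.376, 0.194], [0.627, -0.378, 0.193], [0.622, -0.378, 0.192], [0.619, -0.378, 0.189], [0.617, -0.372, 0.182], [0.614, -0.364, 0.173], [0.611, -0.366, 0.173], [0.607, -0.358, 0.163], [0.634, -0.374, 0.179], [0.629, -0.379, 0.181], [0.624, -0.378, 0.179], [0.618, -0.375, 0.174], [0.611, -0.373, 0.169], [0.638, -0.376, 0.172], [0.62
[... 1821 characters left out ...]
.355, 0.175], [0.615, -0.374, 0.171], [0.615, -0.345, 0.163], [0.613, -0.363, 0.172], [0.613, -0.338, 0.168], [0.612, -0.358, 0.172], [0.612, -0.378, 0.166], [0.61, -0.358, 0.173], [0.612, -0.336, 0.154], [0.609, -0.364, 0.168], [0.608, -0.345, 0.167], [0.607, -0.369, 0.163], [0.607, -0.357, 0.157], [0.605, -0.341, 0.161], [0.6, -0.37, 0.164], [0.597, -0.374, 0.162], [0.593, -0.375, 0.165], [0.59, -0.379, 0.163], [0.586, -0.382, 0.164], [0.581, -0.377, 0.16], [0.577, -0.38, 0.162], [0.574, -0.383, 0.164], [0.57, -0.386, 0.164], [0.567, -0.39, 0.163], [0.562, -0.385, 0.161], [0.558, -0.388, 0.161], [0.556, -0.392, 0.169], [0.554, -0.398, 0.163], [0.551, -0.387, 0.166], [0.549, -0.394, 0.166]]
```

View pics/side0c.png

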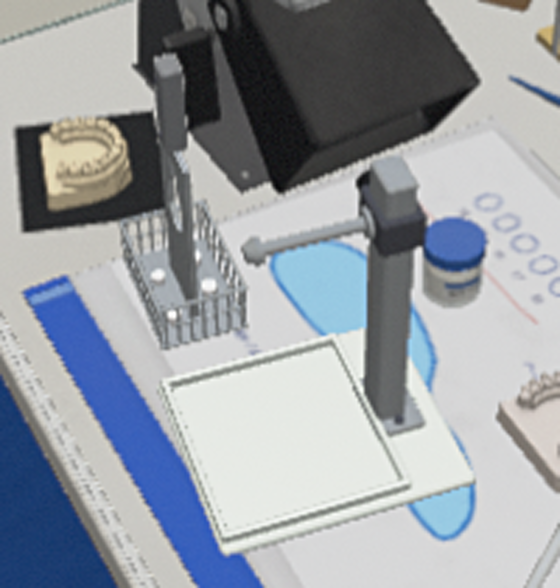

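View pics/top0c.png

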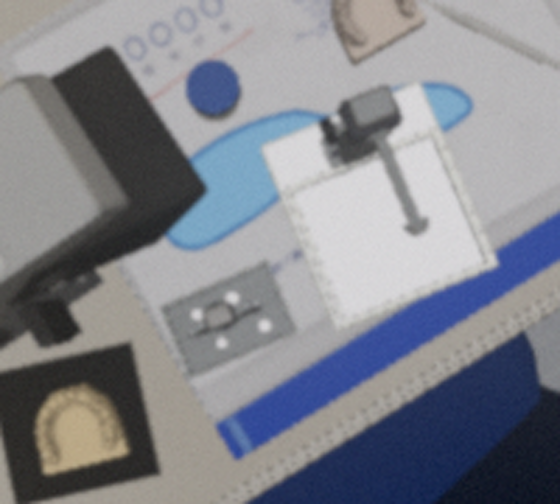

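The side view shows the basket at crop (180,250) with the plate facing the peg. The peg runs from the collar (370,230) to its head (255,248). The top view shows the same layout, with the basket and stand both yawed about 22°. A dark box lies at +y, so I'll check its clearance and refine the yaws.

```bash
python3 - <<'E'
from h import *
A=[];L=[]
for n in("top","side"):
    z=np.load(f"/tmp/{n}0.npz"); W=z["W"][z["d"]>0]; A.append(W)
    # stand base white: outline at z .003-.02 within 0.17 of stand
    c=cv2.imread(f"pics/{n}0.png"); cut=z["W"]; 
    def rect(lo,hi,M=W):
        Q=M[np.all((M>lo)&(M<hi),-1)]; return np.round(cv2.minAreaRect(Q[:,:2].astype(np.float32)),4) if 0 else cv2.minAreaRect(Q[:,:2].astype(np.float32))
    # rim of dish only
    print(n,"rim",rect((.48,-.49,.0115),(.7,-.29,.019)))
    # peg line fit
    Q=W[np.all((W>(.53,-.42,.155))&(W<(.6,-.36,.18)),-1)]
    l=cv2.fitLine(Q[:,:2].astype(np.float32),cv2.DIST_HUBER,0,.01,.01).ravel(); print("peg",len(Q),l,np.degrees(np.arctan2(l[1],l[0])), "y at x=.5485",l[3]+(.5485-l[2])*l[1]/l[0],"z pct",np.percentile(Q[:,2],[5,50,95]))
    Q=W[np.all((W>(.45,-.33,.04))&(W<(.56,-.2,.12)),-1)]
    l=cv2.fitLine(Q[:,:2].astype(np.float32),cv2.DIST_HUBER,0,.01,.01).ravel(); print("plate",len(Q),l,np.degrees(np.arctan2(l[1],l[0])))
W=np.concatenate(A)
print("heightmap max z (cm), rows x .35.. step .03, cols y -.5..0.1")
xs=np.arange(.3,.85,.03); ys=np.arange(-.53,.14,.03)
print("y",[int(round(y*100)) for y in ys])
for x in xs:
    r=[]
    for y in ys:
        m=(abs(W[:,0]-x)<.015)&(abs(W[:,1]-y)<.015); r.append(f"{W[m,2].max()*100:4.0f}" if m.any() else "   .")
    print(f"{x:.2f}","".join(r))
E
```

```text
top rim ((0.5932067632675171, -0.34717726707458496), (0.18984635174274445, 0.1747427135705948), 20.841552734375)
peg 165 [ 0.93635124  0.35106456  0.57438487 -0.38306016] 20.55244 y at x=.5485 -0.39276513 z pct [0.16007636 0.16308397 0.16747534]
plate 95 [ 0.5243561   0.8514991   0.54408693 -0.22472508] 58.375088
side rim ((0.5924046039581299, -0.3857300579547882), (0.17049378156661987, 0.24408230185508728), 81.04631042480469)
peg 216 [ 0.93178517  0.36301026  0.572827   -0.3877269 ] 21.285181 y at x=.5485 -0.39720434 z pct [0.15903371 0.16368103 0.16725373]
plate 508 [ 0.51264226  0.85860234  0.52994156 -0.24666852] 59.160007
heightmap max z (cm), rows x .35.. step .03, cols y -.5..0.1
y [-53, -50, -47, -44, -41, -38, -35, -32, -29, -26, -23, -20, -17, -14, -11, -8, -5, -2, 1, 4, 7, 10, 13]
0.30   18  18  18  18 -18 -25 -25 -25 -24 -24 -24  -0   0   0   0   0   1   1   1   1   1   1   1
0.33   18  18  18 -17 -25 -25 -25 -25 -25 -24   0   0   0   0   0   0   0   1   1   1   1   1   1
0.36   17  17 -18 -24 -25 -25 -25 -25   0   0   0   0   0   0   0   0   0   1   1   1   1   1   1
0.3
[... 864 characters left out ...]
 0   0   0   0
0.66    1   1   1   1   1   1   1   1   5   5  12  13  21  21   0   0   0   0   0   0   0   0   0
0.69    1   1   1   1   1   3   3   1   5   5   5  13  12   1   1  34  35  35   0   2   0   0   0
0.72    1   1   1   1   3   3   3   1   1   1   1   1   1  33  35  36  36  37  34   5   5   6   2
0.75    1   1   1   1   3   3   3   3   1   1   1  32  35  36  36  37  37  37  36   5   5   6   5
0.78    0   1   1   1   3   3   3   3   3  31  35  36  36  37  37  37  37  36  36   0   2   5   0
0.81    1   0   1   1   3   3   3   3  34  35  36  37  37  37  37  37  36  35  34  11   0   0   0
0.84    0   0   1   1   3   3  33  35  36  36  37  37  37  37  36  36  34  11  11  11   0   .   0
```

Emit:
step_arm --pt "0.03 0.028 0 0 0 0.7" --pt "0.03 0.028 0 0 0 0.7" --pt "0.03 0.028 0 0 0 0.7" --pt "0.03 0.028 0 0 0 0.7" --pt "0.03 0.028 0 0 0 0.7" --pt "0.03 0.028 0 0 0 0.7" --pt "0.03 0.028 0 0 0 0.7" --pt "0.03 0.028 0 0 0 0.7" --pt "0.03 0.028 0 0 0 0.7" --pt "0.03 0.028 0 0 0 0.7" --pt "0.03 0.03 0 0 0 0.7" --pt "0.028 0.028 0 0 0 1.0" --jaw 0.087

```text
time: 2.1
position: [0.5026, -0.2691, 0.4049]
tool_rot: [0.982, 0.191, 0.0, 0.0]
ft_force: [0.7, -0.3, -0.4]
grip_width: 0.0873
grip_force: 0.0
```

```bash
cat >> h.py <<'E'
from scipy.spatial.transform import Rotation as R
def st():
    o=get_obs(); m=R.from_quat(o["tool_rot"]).as_matrix()
    print("t",o["time"],"p",np.round(o["position"],4),"yaw_x",round(np.degrees(np.arctan2(m[1,0],m[0,0])),2),"zax",np.round(m[:,2],4),"F",np.round(o["ft_force"],2),"M",np.round(o["moment"],2),"w",round(o["grip_width"],4),"gf",round(o["grip_force"],1)); return o
E
python3 - <<'E'
from h import *
st()
W=np.concatenate([(lambda z:z["W"][z["d"]>0])(np.load(f"/tmp/{n}0.npz")) for n in("top","side")])
a=np.radians(22); u=np.array([np.cos(a),np.sin(a)]); v=np.array([-u[1],u[0]])
d=W[:,:2]-[.501,-.269]; X=d@u; Y=d@v
for name,hx,hy,z0 in(("body",.0375,.095,.19),("body+15",.0525,.11,.19),("fingers",.02,.07,.12)):
    m=(abs(X)<hx)&(abs(Y)<hy)&(W[:,2]>z0)&((abs(X)>.012)|(abs(Y)>.015)); print(name,m.sum(), np.round(np.c_[X,Y,W[:,2]][m].max(0),3) if m.any() else "")
E
```

```text
t 2.1 p [ 0.5026 -0.2691  0.4049] yaw_x 22.03 zax [ 4.e-04 -3.e-04 -1.e+00] F [ 0.66 -0.27 -0.42] M [-0.04 -0.02 -0.01] w 0.0873 gf 0.0
body 0 
body+15 0 
fingers 45 [0.002 0.026 0.127]
```

Emit:
step_arm --pt "-0.0015 0 -0.012 0 0 0" --pt "0 0 -0.012 0 0 0" --pt "0 0 -0.012 0 0 0" --pt "0 0 -0.012 0 0 0" --pt "0 0 -0.01 0 0 0" --pt "0 0 -0.008 0 0 0" --pt "0 0 -0.008 0 0 0" --pt "0 0 0 0 0 0"

```text
time: 3.1
position: [0.5, -0.2701, 0.3301]
tool_rot: [0.982, 0.191, -0.0, -0.001]
ft_force: [-0.0, 1.1, 1.5]
grip_width: 0.0871
grip_force: 0.0
```

Emit:
step_arm --pt "0 0 0 0 0 0" --pt "0 0 0 0 0 0" --pt "0 0 0 0 0 0" --pt "0 0 0 0 0 0" --pt "0 0 0 0 0 0" --pt "0 0 0 0 0 0" --pt "0 0 0 0 0 0" --pt "0 0 0 0 0 0" --jaw 0.0 --squeeze 30

```text
time: 4.1
position: [0.5, -0.2701, 0.3306]
tool_rot: [0.982, 0.191, -0.0, -0.0]
ft_force: [0.1, -0.3, -3.1]
grip_width: 0.018
grip_force: 30.1
```

Emit:
step_arm --pt "0 0 0.003 0 0 0" --pt "0 0 0.006 0 0 0" --pt "0 0 0.009 0 0 0" --pt "0 0 0.012 0 0 0" --pt "0 0 0.012 0 0 0" --pt "0 0 0.012 0 0 0" --pt "0 0 0.012 0 0 0" --pt "0 0 0.01 0 0 0" --pt "0 0 0.008 0 0 0" --pt "0 0 0.004 0 0 0" --pt "0 0 0 0 0 0" --pt "0 0 0 0 0 0"

```text
time: 5.6
position: [0.5, -0.2701, 0.4183]
tool_rot: [0.982, 0.191, -0.0, -0.0]
ft_force: [-1.3, 0.2, -3.3]
grip_width: 0.0175
grip_force: 30.1
```

```bash
python3 - <<'E'
from h import *
st()
c=camera("side"); cv2.imwrite("pics/side1.png",cv2.resize(c["pixels"][150:400,220:420],None,fx=2.4,fy=2.4,interpolation=cv2.INTER_CUBIC))
E
```

```text
t 5.6 p [ 0.5    -0.2701  0.4183] yaw_x 21.98 zax [-8.e-04  7.e-04 -1.e+00] F [-1.27  0.15 -3.34] M [-0.01  0.03  0.03] w 0.0175 gf 30.1
```

View pics/side1.png

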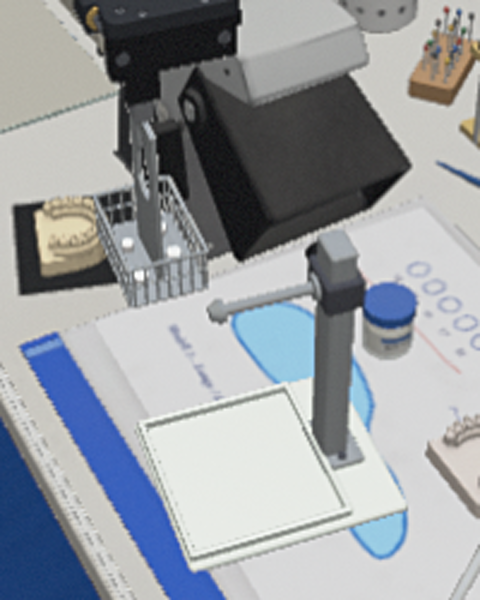

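The basket is lifted level in the gripper, with its plate near (150,190). The peg head is at (218,310). Next I back off along the peg axis, then shift sideways in front of the peg.

Emit:
step_arm --pt "-0.008 -0.003 0 0 0 -0.2" --pt "-0.012 -0.005 0 0 0 -0.3" --pt "-0.01 -0.004 0 0 0 -0.3" --pt "0.0 -0.006 0 0 0 -0.3" --pt "0.004 -0.012 0 0 0 0" --pt "0.006 -0.017 0 0 0 0" --pt "0.008 -0.021 0 0 0 0" --pt "0.008 -0.021 0 0 0 0" --pt "0.007 -0.019 0 0 0 0" --pt "0.006 -0.016 0 0 0 0" --pt "0.004 -0.009 0 0 0 0" --pt "0.002 -0.004 0 0 0 0"

```text
time: 7.15
position: [0.5154, -0.4081, 0.4183]
tool_rot: [0.983, 0.181, -0.0, -0.0]
ft_force: [-0.2, -0.6, -3.2]
grip_width: 0.0179
grip_force: 30.1
```

Emit:
step_arm --pt "0 0 0 0 0 0" --pt "0 0 0 0 0 0" --pt "0 0 0 0 0 0"

```text
time: 7.52
position: [0.515, -0.4068, 0.4189]
tool_rot: [0.983, 0.181, -0.0, -0.0]
ft_force: [0.2, 0.2, -3.6]
grip_width: 0.0175
grip_force: 30.1
```

```bash
python3 - <<'E'
from h import *
o=st()
a=np.radians(20.9); u=np.array([np.cos(a),np.sin(a)]); v=np.array([-u[1],u[0]]); P0=np.array([.5485,-.3938])
ims=[]
for n,(x0,y0,x1,y1) in(("side",(240,190,400,400)),("top",(290,170,450,330))):
    c=camera(n); W=cloud(c); ok=c["depth"]>0
    def stt(Q): return np.c_[(Q[:,:2]-P0)@u,(Q[:,:2]-P0)@v,Q[:,2]]
    S=stt(W.reshape(-1,3)); S=S[ok.ravel()]
    def pr(name,lo,hi):
        Q=S[np.all((S>lo)&(S<hi),-1)]; 
        if len(Q)>5: 
            r=cv2.minAreaRect(Q[:,:2].astype(np.float32)); print(n,name,len(Q),"mean",np.round(Q.mean(0),4),"min",np.round(np.percentile(Q,3,axis=0),4),"max",np.round(np.percentile(Q,97,axis=0),4),"rect",np.round(r[0],4),np.round(r[1],4),round(r[2],1))
    pr("rim",(-.08,-.06,.113),(.02,.06,.135))
    pr("plate",(-.05,-.04,.14),(-.015,.04,.205))
    pr("neck",(.012,-.012,.15),(.06,.012,.18))
    pr("head",(-.002,-.015,.15),(.01,.015,.18))
    ims.append(cv2.resize(c["pixels"][y0:y1,x0:x1],(400,int(400*(y1-y0)/(x1-x0)))))
h=max(i.shape[0] for i in ims)
cv2.imwrite("pics/pre.png",np.hstack([cv2.copyMakeBorder(i,0,h-i.shape[0],0,0,cv2.BORDER_CONSTANT) for i in ims]))
E
```

```text
t 7.525 p [ 0.515  -0.4068  0.4189] yaw_x 20.91 zax [-1.e-04  2.e-04 -1.e+00] F [ 0.19  0.15 -3.56] M [0.01 0.04 0.02] w 0.0175 gf 30.1
side rim 540 mean [-0.0349 -0.0066  0.1234] min [-0.0623 -0.0431  0.1139] max [-0.0062  0.041   0.1322] rect [-0.0341 -0.001 ] [0.0868 0.0579] 89.9
side plate 341 mean [-0.0351 -0.0065  0.1702] min [-0.0364 -0.0262  0.1421] max [-0.0324  0.0221  0.2026] rect [-0.0343 -0.0008] [0.0048 0.0524] 0.4
side neck 164 mean [ 0.0363 -0.0025  0.1632] min [ 0.0135 -0.005   0.1586] max [0.0583 0.001  0.1661] rect [ 0.0361 -0.0017] [0.0085 0.0476] 88.7
side head 70 mean [ 0.0044 -0.0036  0.1642] min [ 0.0002 -0.0083  0.1572] max [0.0097 0.0029 0.1687] rect [ 0.0045 -0.0019] [0.0123 0.0114] 71.5
top neck 53 mean [0.0494 0.0008 0.1627] min [ 0.0395 -0.0031  0.1601] max [0.0591 0.0039 0.1655] rect [0.0487 0.0002] [0.0076 0.0213] 89.8
```

View pics/pre.png

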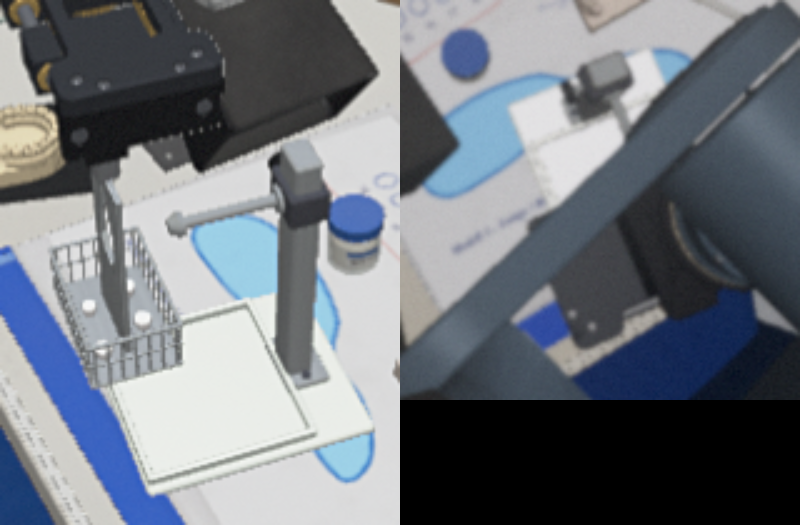

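The side view shows the basket hanging upright with its keyhole at (105,225), facing the peg head at (178,222). The measured side offset is about 1 mm or less and the height is within the hole's margin, so I'll advance gently along the peg.

Emit:
step_arm --pt "0.003 0.0011 0 0 0 0" --pt "0.005 0.0019 0 0 0 0" --pt "0.005 0.0019 0 0 0 0" --pt "0.005 0.0019 0 0 0 0" --pt "0.005 0.0019 0 0 0 0" --pt "0.005 0.0019 0 0 0 0" --pt "0.005 0.0019 0 0 0 0" --pt "0.003 0.0011 0 0 0 0" --pt "0 0 0 0 0 0"

```text
time: 8.75
position: [0.5513, -0.3935, 0.4187]
tool_rot: [0.983, 0.181, -0.0, 0.0]
ft_force: [0.3, -0.0, -4.0]
grip_width: 0.0172
grip_force: 30.1
```

```bash
python3 -c "
from h import *
st()"
```

```text
t 8.75 p [ 0.5513 -0.3935  0.4187] yaw_x 20.9 zax [-1.e-04 -0.e+00 -1.e+00] F [ 0.32 -0.04 -3.99] M [-0.02 -0.02  0.01] w 0.0172 gf 30.1
```

Emit:
step_arm --pt "0.003 0.0011 0 0 0 0" --pt "0.004 0.0015 0 0 0 0" --pt "0.004 0.0015 0 0 0 0" --pt "0.004 0.0015 0 0 0 0" --pt "0.004 0.0015 0 0 0 0" --pt "0.003 0.0012 0 0 0 0" --pt "0.0015 0.0006 0 0 0 0" --pt "0 0 0 0 0 0" --pt "0 0 0 0 0 0"

```text
time: 9.88
position: [0.5745, -0.3848, 0.4188]
tool_rot: [0.983, 0.181, -0.0, -0.0]
ft_force: [-0.3, 0.7, -4.5]
grip_width: 0.0178
grip_force: 30.1
```

```bash
python3 - <<'E'
from h import *
o=st()
a=np.radians(20.9); u=np.array([np.cos(a),np.sin(a)]); v=np.array([-u[1],u[0]]); P0=np.array([.5485,-.3938])
d=o["position"][:2]-P0; print("tcp u,v",d@u,d@v)
c=camera("side"); W=cloud(c); ok=c["depth"]>0
S=W.reshape(-1,3); S=np.c_[(S[:,:2]-P0)@u,(S[:,:2]-P0)@v,S[:,2]][ok.ravel()]
for name,lo,hi in(("rim",(-.02,-.06,.113),(.064,.06,.132)),("plate",(.015,-.035,.14),(.045,.035,.155)),("plate hi",(.015,-.035,.18),(.045,.035,.205)),("neck",(.045,-.012,.15),(.06,.012,.18)),("head",(-.002,-.015,.15),(.01,.015,.18))):
    Q=S[np.all((S>lo)&(S<hi),-1)]; r=cv2.minAreaRect(Q[:,:2].astype(np.float32))
    print(name,len(Q),"mean",np.round(Q.mean(0),4),np.round(np.percentile(Q,3,axis=0),4),np.round(np.percentile(Q,97,axis=0),4),"rect",np.round(r[0],4),np.round(r[1],4))
cv2.imwrite("pics/in.png",cv2.resize(c["pixels"][200:380,250:410],None,fx=3.3,fy=3.3,interpolation=cv2.INTER_CUBIC))
E
```

```text
t 9.875 p [ 0.5745 -0.3848  0.4188] yaw_x 20.88 zax [-1.e-04 -0.e+00 -1.e+00] F [-0.28  0.74 -4.52] M [-0.03  0.04  0.  ] w 0.0178 gf 30.1
tcp u,v 0.02750746906863711 -0.0008683186931183837
rim 499 mean [ 0.0279 -0.0129  0.1227] [ 0.0013 -0.0439  0.1136] [0.0573 0.0388 0.1302] rect [ 0.0295 -0.0025] [0.0864 0.0574]
plate 89 mean [ 0.0282 -0.0085  0.1476] [ 0.027  -0.0265  0.1409] [0.0307 0.0202 0.1543] rect [ 0.029  -0.0037] [0.0041 0.0479]
plate hi 163 mean [ 0.0277 -0.0078  0.1923] [ 0.0266 -0.0272  0.1808] [0.0303 0.0191 0.204 ] rect [ 0.029  -0.0038] [0.0484 0.0053]
neck 55 mean [ 0.0524 -0.0024  0.1634] [ 0.0457 -0.0049  0.159 ] [0.0593 0.0009 0.1663] rect [ 0.0524 -0.0019] [0.0146 0.0079]
head 68 mean [ 0.0045 -0.0034  0.1639] [ 1.000e-04 -8.600e-03  1.578e-01] [0.009  0.0031 0.1682] rect [ 0.0049 -0.0019] [0.0098 0.017 ]
```

View pics/in.png

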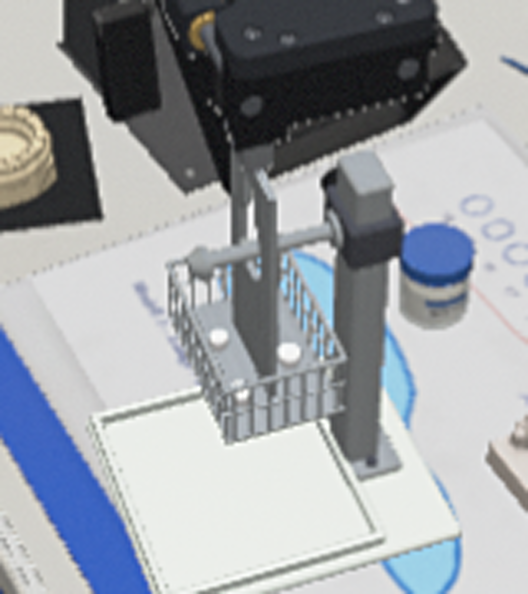

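The side view shows the plate at (260,280), threaded on the neck, with the head at (200,262) in front of it. It's time to lower, with a 1 mm sideways correction.

Emit:
step_arm --pt "-0.0002 0.0005 -0.002 0 0 0" --pt "-0.0002 0.0004 -0.003 0 0 0" --pt "0 0 -0.003 0 0 0" --pt "0 0 -0.003 0 0 0" --pt "0 0 -0.003 0 0 0" --pt "0 0 -0.002 0 0 0" --pt "0 0 0 0 0 0" --pt "0 0 0 0 0 0"

```text
time: 10.92
position: [0.5742, -0.3839, 0.4029]
tool_rot: [0.983, 0.181, 0.0, 0.0]
ft_force: [0.0, 0.0, -4.0]
grip_width: 0.018
grip_force: 30.1
```

```bash
python3 -c "
from h import *
st()"
```

```text
t 10.925 p [ 0.5742 -0.3839  0.4029] yaw_x 20.88 zax [ 2.e-04 -2.e-04 -1.e+00] F [ 0.02  0.   -3.97] M [-0.05 -0.04  0.03] w 0.018 gf 30.1
```

Emit:
step_arm --pt "0 0 -0.002 0 0 0" --pt "0 0 -0.002 0 0 0" --pt "0 0 -0.002 0 0 0" --pt "0 0 -0.001 0 0 0" --pt "0 0 -0.001 0 0 0" --pt "0 0 0 0 0 0" --pt "0 0 0 0 0 0"

```text
time: 11.8
position: [0.5742, -0.3839, 0.3948]
tool_rot: [0.983, 0.181, 0.0, 0.0]
ft_force: [-0.6, -0.1, -3.3]
grip_width: 0.0177
grip_force: 30.1
```

```bash
python3 -c "
from h import *
st()"
```

```text
t 11.8 p [ 0.5742 -0.3839  0.3948] yaw_x 20.88 zax [ 1.e-04 -1.e-04 -1.e+00] F [-0.56 -0.1  -3.31] M [-0.01 -0.08  0.02] w 0.0177 gf 30.1
```

Emit:
step_arm --pt "0 0 -0.0005 0 0 0" --pt "0 0 -0.0005 0 0 0" --pt "0 0 -0.0005 0 0 0" --pt "0 0 -0.0005 0 0 0" --pt "0 0 0 0 0 0"

```text
time: 12.42
position: [0.5742, -0.3838, 0.3927]
tool_rot: [0.983, 0.181, -0.0, -0.0]
ft_force: [-0.7, 0.1, -3.1]
grip_width: 0.0176
grip_force: 30.1
```

Emit:
step_arm --pt "0 0 -0.0005 0 0 0" --pt "0 0 -0.0005 0 0 0" --pt "0 0 -0.0005 0 0 0" --pt "0 0 -0.0005 0 0 0" --pt "0 0 0 0 0 0"

```text
time: 13.05
position: [0.5742, -0.3839, 0.3907]
tool_rot: [0.983, 0.181, -0.0, -0.0]
ft_force: [-1.1, -0.2, -3.4]
grip_width: 0.0176
grip_force: 30.1
```

Emit:
step_arm --pt "0 0 -0.0005 0 0 0" --pt "0 0 -0.0005 0 0 0" --pt "0 0 0 0 0 0"

```text
time: 13.42
position: [0.5742, -0.3838, 0.3897]
tool_rot: [0.983, 0.181, -0.0, -0.0]
ft_force: [0.5, -0.5, -4.3]
grip_width: 0.0179
grip_force: 30.1
```

Emit:
step_arm --pt "0 0 -0.0005 0 0 0" --pt "0 0 -0.0005 0 0 0" --pt "0 0 -0.0005 0 0 0" --pt "0 0 0 0 0 0"

```text
time: 13.92
position: [0.5742, -0.3838, 0.3882]
tool_rot: [0.983, 0.181, -0.0, -0.0]
ft_force: [0.4, -0.8, -3.3]
grip_width: 0.0178
grip_force: 30.1
```

Emit:
step_arm --pt "0 0 -0.0005 0 0 0" --pt "0 0 -0.0005 0 0 0" --pt "0 0 0 0 0 0"

```text
time: 14.3
position: [0.5742, -0.3838, 0.3872]
tool_rot: [0.983, 0.181, -0.0, -0.0]
ft_force: [-1.4, -1.2, -4.4]
grip_width: 0.0181
grip_force: 30.1
```

Emit:
step_arm --pt "0 0 -0.0005 0 0 0" --pt "0 0 -0.0005 0 0 0" --pt "0 0 0 0 0 0"

```text
time: 14.68
position: [0.5742, -0.3838, 0.3862]
tool_rot: [0.983, 0.181, -0.0, -0.0]
ft_force: [0.6, -0.3, -2.9]
grip_width: 0.0176
grip_force: 30.1
```

Emit:
step_arm --pt "0 0 -0.0005 0 0 0" --pt "0 0 -0.0005 0 0 0" --pt "0 0 0 0 0 0"

```text
time: 15.05
position: [0.5742, -0.3838, 0.3852]
tool_rot: [0.983, 0.181, -0.0, -0.0]
ft_force: [0.8, 0.1, -4.2]
grip_width: 0.0179
grip_force: 30.1
```

Emit:
step_arm --pt "0 0 -0.0005 0 0 0" --pt "0 0 -0.0005 0 0 0" --pt "0 0 0 0 0 0"

```text
time: 15.42
position: [0.5742, -0.3838, 0.3842]
tool_rot: [0.983, 0.181, -0.0, -0.0]
ft_force: [0.1, -0.3, -3.3]
grip_width: 0.0178
grip_force: 30.1
```

Emit:
step_arm --pt "0 0 -0.0005 0 0 0" --pt "0 0 -0.0005 0 0 0" --pt "0 0 0 0 0 0"

```text
time: 15.8
position: [0.5742, -0.3838, 0.3832]
tool_rot: [0.983, 0.181, -0.0, -0.0]
ft_force: [-0.2, -0.5, -4.4]
grip_width: 0.0179
grip_force: 30.1
```

Emit:
step_arm --pt "0 0 -0.0005 0 0 0" --pt "0 0 -0.0005 0 0 0" --pt "0 0 0 0 0 0"

```text
time: 16.18
position: [0.5742, -0.3838, 0.3822]
tool_rot: [0.983, 0.181, -0.0, -0.0]
ft_force: [-0.2, -0.1, -3.7]
grip_width: 0.0178
grip_force: 30.1
```

Emit:
step_arm --pt "0 0 -0.0005 0 0 0" --pt "0 0 -0.0005 0 0 0" --pt "0 0 0 0 0 0"

```text
time: 16.55
position: [0.5742, -0.3839, 0.3815]
tool_rot: [0.983, 0.181, 0.0, 0.0]
ft_force: [-0.9, -0.3, -1.4]
grip_width: 0.0175
grip_force: 30.1
```

```bash
python3 - <<'E'
from h import *
o=st()
a=np.radians(20.9); u=np.array([np.cos(a),np.sin(a)]); v=np.array([-u[1],u[0]]); P0=np.array([.5485,-.3938])
c=camera("side"); W=cloud(c); ok=c["depth"]>0
S=W.reshape(-1,3); S=np.c_[(S[:,:2]-P0)@u,(S[:,:2]-P0)@v,S[:,2]][ok.ravel()]
for name,lo,hi in(("rim",(-.02,-.06,.075),(.064,.06,.099)),("plate",(.015,-.035,.11),(.045,.035,.145)),("plate hi",(.015,-.035,.15),(.045,.035,.175)),("neck",(.045,-.012,.15),(.06,.012,.18)),("front neck",(.011,-.012,.15),(.022,.012,.18)),("head",(-.002,-.015,.15),(.01,.015,.18))):
    Q=S[np.all((S>lo)&(S<hi),-1)]; r=cv2.minAreaRect(Q[:,:2].astype(np.float32))
    print(name,len(Q),"mean",np.round(Q.mean(0),4),np.round(np.percentile(Q,3,axis=0),4),np.round(np.percentile(Q,97,axis=0),4),"rect",np.round(r[0],4),np.round(r[1],4))
cv2.imwrite("pics/low.png",cv2.resize(c["pixels"][230:360,270:400],None,fx=4.5,fy=4.5,interpolation=cv2.INTER_CUBIC))
E
```

```text
t 16.55 p [ 0.5742 -0.3839  0.3815] yaw_x 20.88 zax [ 2.e-04 -2.e-04 -1.e+00] F [-0.91 -0.31 -1.35] M [ 0.03  0.09 -0.  ] w 0.0175 gf 30.1
rim 556 mean [ 0.0291 -0.0057  0.0859] [ 0.0015 -0.0433  0.0758] [0.0575 0.041  0.0954] rect [ 0.0297 -0.0011] [0.0872 0.0577]
plate 193 mean [ 0.0286 -0.0047  0.1242] [ 0.0273 -0.0261  0.1109] [0.0312 0.0226 0.1435] rect [ 0.0297 -0.0014] [0.0518 0.0053]
plate hi 192 mean [ 0.0285 -0.0088  0.1627] [ 0.0169 -0.0263  0.1517] [0.043  0.0182 0.1738] rect [ 0.0287 -0.0028] [0.0409 0.028 ]
neck 57 mean [ 0.0527 -0.0022  0.1633] [ 0.046  -0.0046  0.1594] [0.0599 0.001  0.166 ] rect [ 0.0528 -0.0019] [0.0073 0.0147]
front neck 39 mean [ 0.0162 -0.0023  0.1632] [ 0.0113 -0.0051  0.1598] [0.0212 0.0012 0.1664] rect [ 0.016 -0.002] [0.0102 0.0079]
head 69 mean [ 0.0044 -0.0035  0.164 ] [ 1.000e-04 -8.000e-03  1.573e-01] [0.009  0.003  0.1688] rect [ 0.0047 -0.0027] [0.0107 0.0105]
```

View pics/low.png

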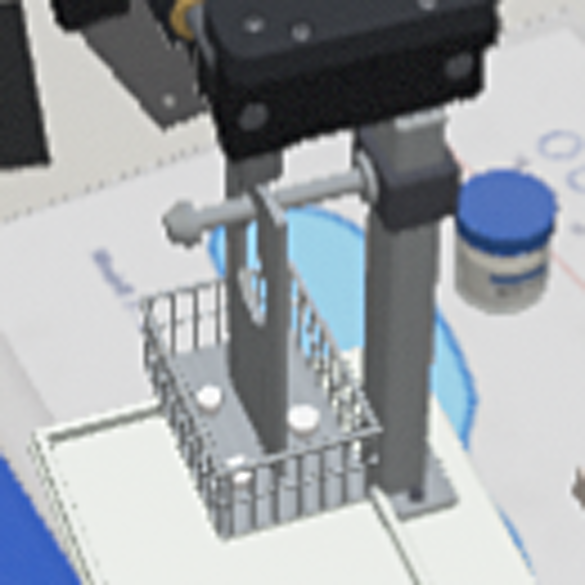

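The side view shows the neck at the top of the slot (260,195) with the big hole below it (250,300), and contact has begun. Next I press down to about +5 N.

Emit:
step_arm --pt "0 0 -0.0005 0 0 0" --pt "0 0 0 0 0 0"

```text
time: 16.85
position: [0.5742, -0.3839, 0.3814]
tool_rot: [0.983, 0.181, 0.0, 0.0]
ft_force: [-0.9, 0.4, 1.1]
grip_width: 0.0177
grip_force: 30.1
```

Emit:
step_arm --pt "0 0 -0.0005 0 0 0" --pt "0 0 0 0 0 0"

```text
time: 17.1
position: [0.5743, -0.3839, 0.3811]
tool_rot: [0.983, 0.181, 0.0, 0.0]
ft_force: [-1.7, 1.3, 4.6]
grip_width: 0.0175
grip_force: 30.1
```

Emit:
step_arm --pt "0 0 -0.0001 0 0 0" --pt "0 0 0 0 0 0" --pt "0 0 0 0 0 0" --pt "0 0 0 0 0 0"

```text
time: 17.6
position: [0.5743, -0.3839, 0.3811]
tool_rot: [0.983, 0.181, 0.0, 0.0]
ft_force: [-2.0, 1.1, 5.1]
grip_width: 0.0173
grip_force: 30.1
```

Emit:
step_arm --pt "0 0 0 0 0 0" --pt "0 0 0 0 0 0" --pt "0 0 0 0 0 0"

```text
time: 17.98
position: [0.5743, -0.3839, 0.3811]
tool_rot: [0.983, 0.181, 0.0, 0.0]
ft_force: [-1.2, 0.9, 5.1]
grip_width: 0.0176
grip_force: 30.1
```

Emit:
step_arm --pt "0 0 0 0 0 0" --pt "0 0 0 0 0 0" --pt "0 0 0 0 0 0"

```text
time: 18.35
position: [0.5743, -0.3839, 0.3811]
tool_rot: [0.983, 0.181, 0.0, 0.0]
ft_force: [-1.4, 1.2, 4.3]
grip_width: 0.0178
grip_force: 30.1
```

Emit:
step_arm --pt "0 0 0.0004 0 0 0" --pt "0 0 0.0004 0 0 0" --pt "0 0 0 0 0 0" --pt "0 0 0 0 0 0"

```text
time: 18.85
position: [0.5743, -0.384, 0.3811]
tool_rot: [0.983, 0.181, 0.0, 0.0]
ft_force: [-1.1, 1.3, 3.8]
grip_width: 0.0174
grip_force: 30.1
```

Emit:
step_arm --pt "0 0 0 0 0 0" --pt "0 0 0 0 0 0" --squeeze 5

```text
time: 19.1
position: [0.5743, -0.3839, 0.3811]
tool_rot: [0.983, 0.181, 0.0, 0.0]
ft_force: [-0.6, 0.2, 4.3]
grip_width: 0.0179
grip_force: 5.0
```

Emit:
step_arm --pt "0 0 0 0 0 0" --pt "0 0 0 0 0 0" --pt "0 0 0 0 0 0" --pt "0 0 0 0 0 0" --pt "0 0 0 0 0 0" --pt "0 0 0 0 0 0" --pt "0 0 0 0 0 0" --pt "0 0 0 0 0 0" --jaw 0.06

```text
time: 20.1
position: [0.5742, -0.3838, 0.381]
tool_rot: [0.983, 0.181, 0.0, 0.0]
ft_force: [0.0, -0.4, 0.3]
grip_width: 0.0599
grip_force: 0.0
```

Emit:
step_arm --pt "0 0 0.004 0 0 0" --pt "0 0 0.008 0 0 0" --pt "0 0 0.012 0 0 0" --pt "0 0 0.015 0 0 0" --pt "0 0 0.015 0 0 0" --pt "0 0 0.015 0 0 0" --pt "0 0 0.015 0 0 0" --pt "0 0 0.01 0 0 0" --pt "0 0 0.006 0 0 0" --pt "0 0 0 0 0 0" --pt "0 0 0 0 0 0" --pt "0 0 0 0 0 0"

```text
time: 21.6
position: [0.5742, -0.3838, 0.4802]
tool_rot: [0.983, 0.181, -0.0, -0.001]
ft_force: [0.5, -0.3, 0.7]
grip_width: 0.0602
grip_force: 0.0
```

```bash
python3 - <<'E'
from h import *
o=st()
a=np.radians(20.9); u=np.array([np.cos(a),np.sin(a)]); v=np.array([-u[1],u[0]]); P0=np.array([.5485,-.3938])
c=camera("side"); W=cloud(c); ok=c["depth"]>0
S=W.reshape(-1,3); S=np.c_[(S[:,:2]-P0)@u,(S[:,:2]-P0)@v,S[:,2]][ok.ravel()]
for name,lo,hi in(("rim",(-.02,-.06,.075),(.064,.06,.099)),("plate",(.015,-.035,.11),(.045,.035,.145)),("handle",(.0,-.035,.18),(.055,.035,.25)),("handle low",(.0,-.035,.18),(.055,.035,.20)),("handle up",(.0,-.035,.215),(.055,.035,.25))):
    Q=S[np.all((S>lo)&(S<hi),-1)]; r=cv2.minAreaRect(Q[:,:2].astype(np.float32))
    print(name,len(Q),"mean",np.round(Q.mean(0),4),np.round(np.percentile(Q,3,axis=0),4),np.round(np.percentile(Q,97,axis=0),4),"rect",np.round(r[0],4),np.round(r[1],4))
cv2.imwrite("pics/end.png",cv2.resize(c["pixels"][200:380,230:410],None,fx=3.3,fy=3.3,interpolation=cv2.INTER_CUBIC))
E
```

```text
t 21.6 p [ 0.5742 -0.3838  0.4802] yaw_x 20.88 zax [-1.e-03  9.e-04 -1.e+00] F [ 0.55 -0.31  0.67] M [ 0.04 -0.01  0.02] w 0.0602 gf 0.0
rim 572 mean [ 0.028  -0.005   0.0857] [ 0.0013 -0.0429  0.0757] [0.0573 0.0413 0.0959] rect [ 0.0292 -0.0007] [0.0871 0.0581]
plate 185 mean [ 0.0286 -0.0047  0.1239] [ 0.0272 -0.0259  0.1107] [0.0311 0.0221 0.1431] rect [ 0.0293 -0.0014] [0.0045 0.051 ]
handle 454 mean [ 0.0272 -0.0068  0.2131] [ 0.0217 -0.0115  0.1827] [0.0349 0.0047 0.2362] rect [ 0.0283 -0.003 ] [0.0145 0.0195]
handle low 130 mean [ 0.0269 -0.0081  0.1905] [ 0.0218 -0.0117  0.1811] [0.0348 0.0012 0.1992] rect [ 0.0251 -0.0052] [0.0121 0.0208]
handle up 225 mean [ 0.0275 -0.0058  0.2285] [ 0.0217 -0.0112  0.2154] [0.0348 0.0051 0.2368] rect [ 0.0283 -0.0028] [0.0145 0.019 ]
```

View pics/end.png

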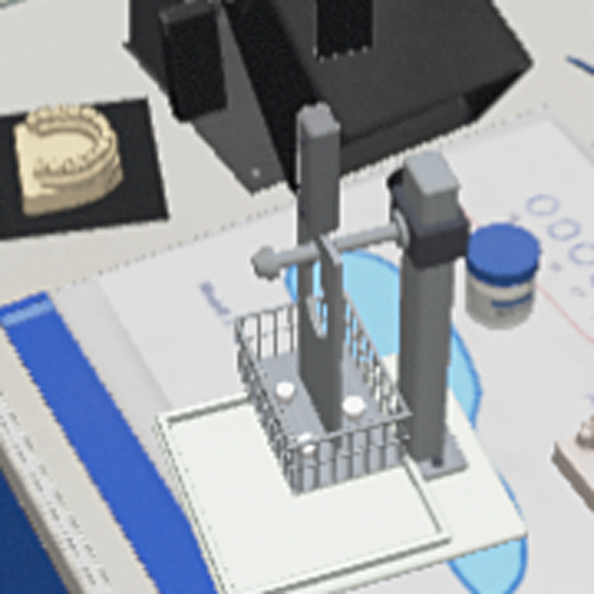

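The basket hangs upright on the neck at (315,245) and the gripper is well clear above it. The cast and jar are where they were.

```bash
python3 -c "
from rig import *
print(hand_in())"
```

```text
the job is handed in; nothing more can be done
None
```

The basket hangs upright and still on the peg, fully home in the slot; it held a downward pull of about 5 N for over a second before release, and the job was handed in at about 22 s.

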